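# Index the rod aerial and prove its lock by pulling

### The job

Turn the ferrite-rod aerial one hole anticlockwise (seen from above): draw the spring plunger by its black knob, swing the arm round with it, and let the pin drop fully into the very next hole. Then prove that the lock holds: pull the upright post at the other end of the arm sideways, square to the arm (either way), with a steady 12 N or so for two seconds and never more than 30 N, then ease off and let go, leaving the aerial locked in that hole. Keep off the brittle ferrite rod and leave the other things on the shelf where they are.

Things in the scene. Friction and masses are not known exactly. Their poses are not given: they have to be found in the camera images.
- turntable: fixed base of the aerial, bolted down: grey round foot 210 mm across under an aluminium index plate. Origin on the turning axis at shelf level, z up. Its -x axis runs from the turning axis to the hole in which the pin stands at the start. The swivel arm turns on it about z
- swivel (a joint): angle of the swivel arm on the base, rad, anticlockwise from above positive; 0 in the start hole (arm along the base's x), the next hole anticlockwise is at +0.5236 (30 degrees); free play in a hole about 0.015 rad either way; bearing drag about 1 N at 100 mm from the axis. Arm: aluminium bar 236 x 30 mm, its top 50 mm above the shelf
- plunger (a joint): how far the plunger is drawn up, m: 0 = pin fully down in a hole, 0.010 = pin tip level with the plate top (it rests there on the plate between holes), 0.016 = end of travel. Its spring pushes down with about 4.5 N at 0 and 8.5 N at 0.014
- knob_center (a point): centre of the plunger's black fluted round knob, 25 mm diameter and 26 mm tall, upright, on the arm 100 mm from the turning axis (the side towards the robot at the start), centre 87 mm above the shelf when the pin is down; it rises with the plunger and swings with the arm. Below it the steel plunger body, 24 mm diameter, ends 66 mm above the shelf
- post_center (a point): middle of the pull post: upright black revolving machine handle about 18 mm in diameter, whose sleeve spins freely on a spindle fixed on the opposite end of the arm 100 mm from the turning axis (as far as the pin, so that the pull less the drag is the load on the pin); from 50 mm to 115 mm above the shelf, this point 86 mm above it; swings with the arm
- pull_post: the same post; origin at its foot, 50 mm above the shelf, z up along its spindle; its own turn about z means nothing
- index_pin: steel index pin, 8 mm diameter with a round nose, carried by the plunger. Origin on the pin's axis at shelf level when the pin is down
- index_plate: aluminium index plate, 240 mm diameter, top 34 mm above the shelf, on the base; seven 11 mm holes 30 degrees apart on a 100 mm radius. Locked, the pin bears on the side of its hole; the lock gives about 1 mm or less at the post when pulled with 12 N
- aerial: black ferrite rod 10 mm diameter, 200 mm long with a copper winding in the middle, level across the swivel arm over the turning axis (along its y), its axis 100 mm above the shelf; brittle: not to be touched. Origin on the turning axis at shelf level
- ground_bar: copper grounding bar 250 x 38 x 6 mm (along its x) on two white insulators, with a row of brass studs, 54 mm high in all, heavy; origin under its middle; bystander
- mica_capacitor: brown moulded mica capacitor block 72 x 52 x 26 mm with two brass studs, 42 mm high in all; origin under its middle; bystander beside the turntable, to its left at the start
- crystal_holder: small silver crystal can lying flat, 20 x 19 x 11 mm with two pins; origin under its middle; bystander beside the turntable, to its right at the start
- spanner: steel spanner 150 mm long, lying flat; bystander
- screwdriver: screwdriver 160 mm long, black handle, lying flat; bystander
- morse_key: Morse key on a wooden base 110 x 70 mm, 60 mm high; origin under its middle; bystander
- solder_reel: reel of solder standing on its flange, 58 mm diameter, 46 mm high; origin under its middle; bystander
Things that resemble listed ones, but are neither listed nor needed, are in the scene too. Of the things shaped like the turntable, the grey one is meant.

How it is judged:
On the way, in this order (a step that is already met when the one before it is completed fails the run):
1. the plunger is drawn so that the pin is clear of the start hole (value of joint plunger above 0.009 m), for 0.05 s.
2. the pin has dropped fully into the next hole anticlockwise (value of joint plunger below 0.002 m and value of joint swivel between 0.4836 and 0.5636 rad), for 0.2 s.
3. with the fingers on the pull post, the locked pin is loaded with 7 to 30 N without a break for 1.5 s, and holds (all of step 2 and contact force between the fingers and pull_post above 2 N and contact force between index_pin and index_plate between 7 and 30 N), for 1.5 s.
At the end, for the whole second after the job is handed in: the pin is fully down (plunger within 2 mm of 0) in the first hole anticlockwise of the start hole (swivel at 0.524 rad within 0.04 rad) and the arm is at rest (all of step 2 and velocity of joint swivel between -0.02 and 0.02 rad/s); the robot touches nothing.
It fails at once if the pin is loaded with more than 30 N while the post is pulled (contact force between the fingers and pull_post above 1 N and contact force between index_pin and index_plate above 30 N).
It fails at once if the ferrite rod is touched with more than 2 N (contact force between any of the fingers, the arm and aerial above 2 N).
It fails at once if a bystander is moved by more than 15 mm (distance of any of ground_bar, mica_capacitor, crystal_holder, spanner, screwdriver, morse_key, solder_reel from where it was at the start of the episode above 0.015 m).
It also fails if it takes over 64 s, if anything falls off the work surface, if the arm or the gripper's body presses on something with over 40 N, if the wrist force passes 120 N, or if a joint passes its speed limit or range.

### The arm

A 7-joint arm with a two-finger parallel gripper is mounted at the origin on the work surface. World frame = base frame: x ahead of the robot, y to its left, z up, the work surface at z = 0. Lengths are in m, angles in rad, forces in N, time in s.
With the tool pointing down it reaches from about 0.4 to 0.85 m from the base axis. Payload 4.5 kg.
Tool frame: the origin (TCP) lies between the finger pads; the fingertips stand 17 mm ahead of it and the grasp point (between the pads) lies 2 mm behind it; z points along the fingers, y is the line along which they close (so a half turn about z gives the same grasp; the last joint's range is limited). The gripper opens to 85 mm and grips with 20 to 120 N. Pads are 22 mm wide; open, the fingers measure 114 mm over their backs; the gripper's body (76 mm by 85 mm) begins 54 mm behind the grasp point. The pads swing forward as they close: fully open they stand 13 mm farther back than shut.
Start: joints at [-1.071, 0.689, -0.195, 1.565, 0.157, 0.902, -0.215], TCP at [0.281, 0.558, 0.248] pointing down, gripper open.
Joint ranges: [-3.01, 3.01], [-0.46, 2.08], [-1.47, 1.51], [0.13, 2.56], [-1, 4.14], [0.04, 2.09], [-2.66, 2.66]. Speed limits (rad/s): [2.57, 2.57, 3.14, 3.14, 3.14, 3.14, 3.14].

### API

Orientations are given as [roll, pitch, yaw] about the fixed x, y, z axes, in that order (R = Rz(yaw) Ry(pitch) Rx(roll)).
In Python, from bench import robot gives the robot as it stands. Calls block until the motion is done:
- robot.move_to(position, orientation): joint-space move of the TCP to a pose.
- robot.line_to(position, rotation=None, velocity=0.15): straight line of the TCP; rotation=None keeps the orientation; velocity is the mean speed in m/s.
- robot.goto_joints(angles): joint-space move.
- robot.open_gripper() and robot.gripper_close(): open the fingers fully, or close them until they stop; the grip force is fixed at half the most.
- robot.wait(seconds).
- robot.solve_ik(position, orientation): joint angles nearest the present ones, or None.
- robot.snapshot(name): name is "scene" or "side" or "wrist"; returns a dict with "image" (384x512x3 uint8, red, green, blue), "z_map" (384x512 float32, m along the optical axis (not along the pixel's ray), 0 where there is no reading), "fov_y" (degrees; the focal length in pixels is half the picture's height over the tangent of half this angle, whatever the lens; pixels are square), "cx", "cy" (the principal point, pixels), "extrinsics" (4x4, takes a point from camera to world coordinates). Camera axes: x right, y down, z forward; pixel columns grow to the right and rows downward; lengths in m; the calibration is good to about 2 mm. A picture is of the moment at which its call begins.
A pose or a line that the arm cannot do raises robot.Unreachable and nothing moves.
- robot.job_done(): hands the job in; it is judged then, once.
Readings, each from a call of its own:
- robot.get_time_s(): time.
- robot.get_joints(): joint angles.
- robot.get_qd(): joint speeds.
- robot.get_effort(): joint torques, N m.
- robot.get_ee_pos(): TCP position.
- robot.get_orientation(): TCP orientation.
- robot.get_contact_force(): force on the tool from outside, world axes, zero at the start.
- robot.get_torque(): the same for the moment, N m.
- robot.get_gripper_width(): opening from 0.0 (shut) to 1.0 (fully open).
- robot.get_grip_force(): force on a finger pad.
Only numpy, scipy, OpenCV 4.12 (cv2) and the standard library are available. Lean on these libraries where they do the work, as an engineer would, in place of code of your own. Each camera call takes 0.05 s, during which the arm holds its last target. There are 200 camera calls.

## Working session

There is one attempt and no reset: what is moved stays moved. The work goes in short steps, each a Python script; the robot and the scene stay as the last script left them, time stands still between calls to the robot, and variables do not carry over. Pictures are saved under pics/ and viewed, at most 10 in all, crops included, and the job is handed in when it is done.

```bash
mkdir -p pics; ls; cat > h.py <<'E'
import numpy as np, cv2
from bench import robot
def snap(n):
    s=robot.snapshot(n); np.savez(f'{n}.npz',**s); return s
def K(s): 
    return s['image'].shape[0]/2/np.tan(np.radians(float(s['fov_y']))/2)
def pts(s):
    z=s['z_map'];v,u=np.mgrid[:z.shape[0],:z.shape[1]];f=K(s)
    P=np.stack([(u-s['cx'])/f*z,(v-s['cy'])/f*z,z,np.ones_like(z)],-1)
    W=(P@s['extrinsics'].T)[...,:3]; W[z==0]=np.nan; return W
def ray(s,u,v,h):
    f=K(s);E=s['extrinsics'];d=E[:3,:3]@np.array([(u-s['cx'])/f,(v-s['cy'])/f,1.]);o=E[:3,3]
    return o+d*(h-o[2])/d[2]
E
python3 - <<'E'
from h import *
a=snap('scene');b=snap('side')
cv2.imwrite('pics/a.png',cv2.resize(a['image'][...,::-1],(800,600),interpolation=cv2.INTER_CUBIC))
cv2.imwrite('pics/b.png',cv2.resize(b['image'][...,::-1],(800,600),interpolation=cv2.INTER_CUBIC))
for s in(a,b):print(s['extrinsics'].round(3),s['fov_y'],s['cx'],s['cy'])
E
```

```text
pics
[[ 0.694  0.552 -0.463  1.133]
 [ 0.72  -0.539  0.438 -0.563]
 [-0.008 -0.637 -0.771  1.167]
 [ 0.     0.     0.     1.   ]] 45.13724828508575 257.46402721846795 189.6057694957931
[[ 0.958 -0.181  0.22   0.27 ]
 [-0.285 -0.587  0.757 -0.762]
 [-0.008 -0.789 -0.615  0.774]
 [ 0.     0.     0.     1.   ]] 54.685358987054684 256.0593021084446 190.41378244200993
```

View pics/a.png

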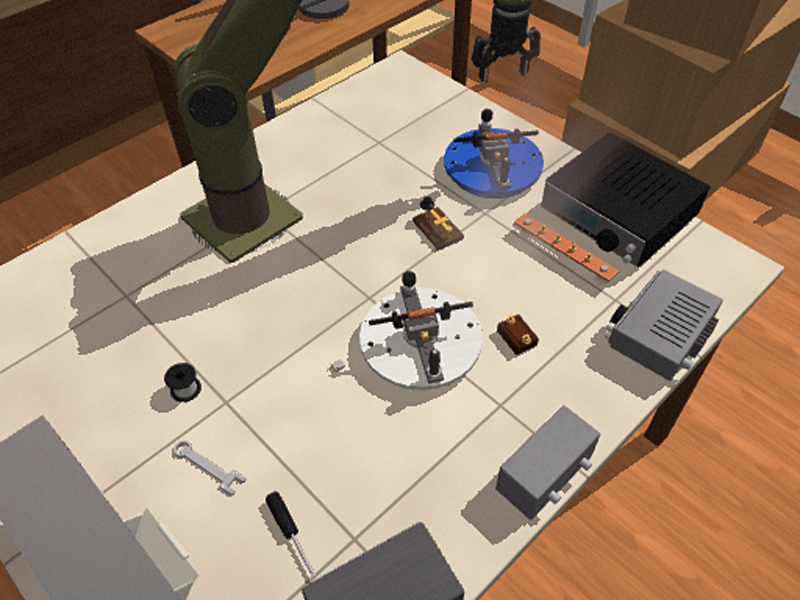

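View pics/b.png

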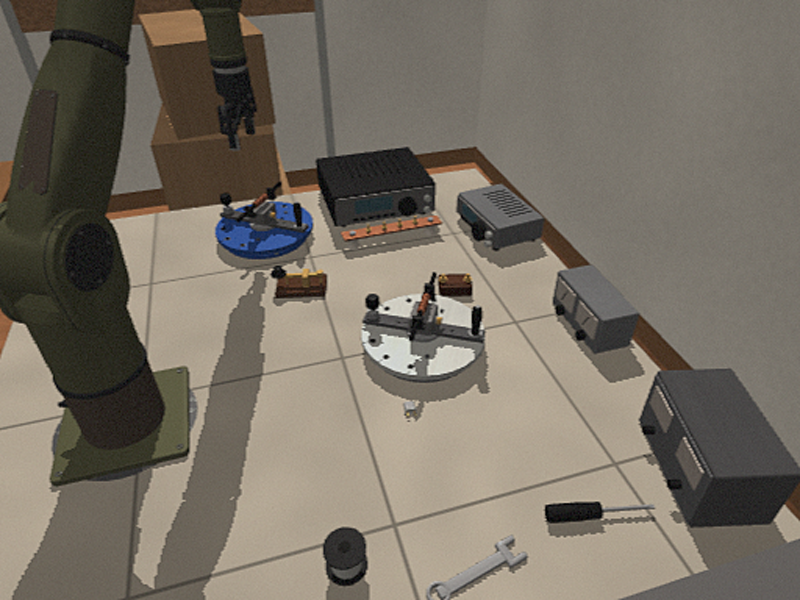

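The scene view holds two look-alikes: a blue turntable at (493,160) and the grey/silver one at (420,335). I choose the grey one, with its knob at (408,280) and post at (434,362). In the side view its knob is at (372,300) and its post at (477,320). The small black knob at (428,203) belongs to the Morse key.

```bash
python3 - <<'E'
from h import *
for n,k,p,c in(('scene',(408,280),(434,362),(420,335)),('side',(372,300),(477,320),(423,335))):
    s=np.load(n+'.npz');W=pts(s);im=s['image'].astype(int)
    c0=ray(s,c[0]*.64,c[1]*.64,.04);print(n,'c0',c0.round(3))
    dark=im.max(2)<75
    near=np.hypot(W[...,0]-c0[0],W[...,1]-c0[1])<.17
    # plate
    pl=near&(W[...,2]>.025)&(W[...,2]<.042)
    q=W[pl][:,:2].astype(np.float32);cc,r=cv2.minEnclosingCircle(q)
    hull=cv2.convexHull(q)[:,0];A=np.c_[2*hull,np.ones(len(hull))];x=np.linalg.lstsq(A,(hull**2).sum(1),rcond=None)[0]
    print(' plate z',np.median(W[pl][:,2]),cc,r,'fit',x[:2],np.sqrt(x[2]+x[0]**2+x[1]**2))
    for nm,uv,h in(('knob',k,.087),('post',p,.086)):
        u,v=int(uv[0]*.64),int(uv[1]*.64)
        m=np.zeros(dark.shape,bool);m[v-22:v+22,u-14:u+15]=1
        m&=dark&near&(W[...,2]>.07)&(W[...,2]<.125)
        nl,L,st,ce=cv2.connectedComponentsWithStats(m.astype(np.uint8))
        i=1+np.argmax(st[1:,4]);P=W[L==i]
        bb=st[i];top=P[P[:,2]>np.percentile(P[:,2],98)-.005]
        print(' ',nm,bb,'z',P[:,2].min().round(3),P[:,2].max().round(3),'top mean',top.mean(0).round(4),'all',P.mean(0).round(4),'ray',ray(s,*ce[i],h).round(4), 'bbox extents',np.ptp(P,0).round(3))
    u,v=int(c[0]*.64),int(c[1]*.64)
    cr=s['image'][v-62:v+48,u-72:u+72,::-1]
    cv2.imwrite(f'pics/c_{n}.png',cv2.resize(cr,None,fx=2.7,fy=2.7,interpolation=cv2.INTER_CUBIC))
cv2.imwrite('pics/c.png',np.hstack([cv2.imread('pics/c_scene.png'),cv2.imread('pics/c_side.png')]))
E
```

```text
scene c0 [0.551 0.033 0.04 ]
 plate z 0.033701689563862436 (0.5627296566963196, 0.05716788023710251) 0.14391586184501648 fit [0.55466646 0.05103282] 0.12916620823965533
  knob [258 174   8   9  66] z 0.079 0.104 top mean [0.4634 0.0879 0.101 ] all [0.4651 0.0859 0.0944] ray [0.4605 0.0904 0.087 ] bbox extents [0.024 0.024 0.025]
  post [274 224   7  13  63] z 0.071 0.115 top mean [ 0.6331 -0.0166  0.1116] all [ 0.6358 -0.018   0.0963] ray [ 0.631  -0.0127  0.086 ] bbox extents [0.018 0.015 0.045]
side c0 [0.542 0.019 0.04 ]
 plate z 0.03387348482273139 (0.5469244122505188, 0.037188105285167694) 0.12202952802181244 fit [0.54749658 0.03639751] 0.1198662799189821
  knob [234 188   9  11  70] z 0.075 0.101 top mean [0.4615 0.0855 0.0988] all [0.4597 0.0826 0.0926] ray [0.4613 0.0895 0.087 ] bbox extents [0.023 0.023 0.027]
  post [302 197   6  13  71] z 0.071 0.115 top mean [ 0.6305 -0.0182  0.1109] all [ 0.629  -0.0203  0.0946] ray [ 0.6336 -0.0108  0.086 ] bbox extents [0.014 0.018 0.044]
```

View pics/c.png

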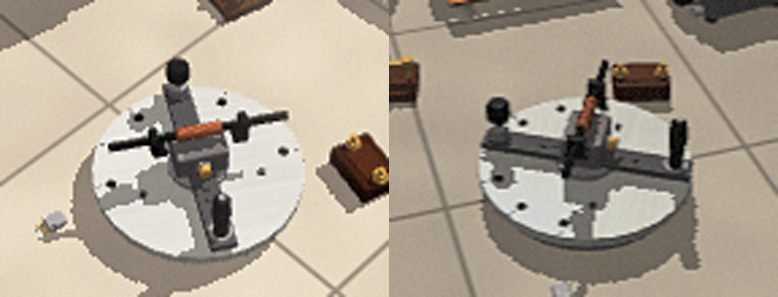

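The crop confirms the choice. It shows the grey turntable with the black round knob on the robot side at about (177,70) left panel, and the post at (221,215). The rod with its copper winding lies across, the capacitor is to the right and the crystal to the left. The measurements agree with the description: knob to post is 199 mm, and their midpoint matches the plate centre. I'll refine with the wrist camera from above.

```bash
python3 - <<'E'
from h import *
y=np.radians(-31.5);p=[.462,.0865]
print(robot.get_orientation(),robot.get_time_s())
for yy in(y,y+np.pi,y+np.pi/6,y+np.pi/6+np.pi,y+np.pi/6+np.pi/2,y+np.pi/6-np.pi/2):
    for P in([.462,.0865,.1],[.447,.036,.1],[.647,.03,.09]):
        j=robot.solve_ik(P,[np.pi,0,yy]);print(round(yy,2),P,None if j is None else np.round(j,2))
robot.move_to([.45,.09,.30],[np.pi,0,y])
s=snap('wrist');cv2.imwrite('pics/w1.png',cv2.resize(s['image'][...,::-1],(800,600),interpolation=cv2.INTER_CUBIC))
print(s['extrinsics'].round(3),robot.get_time_s(),robot.get_joints())
E
```

```text
[-3.13991342e+00  8.68394476e-05  2.67582966e+00] 0.1
-0.55 [0.462, 0.0865, 0.1] [-0.42  0.79  0.22  2.16 -0.65  0.26 -1.75]
-0.55 [0.447, 0.036, 0.1] [-0.32  0.78  0.22  2.22 -0.78  0.22 -1.52]
-0.55 [0.647, 0.03, 0.09] [-0.44  1.03  0.65  1.63 -0.83  0.78 -1.52]
2.59 [0.462, 0.0865, 0.1] [-0.19  0.77 -0.15  2.15  0.42  0.26  0.32]
2.59 [0.447, 0.036, 0.1] [-0.1   0.76 -0.14  2.21  0.48  0.2   0.35]
2.59 [0.647, 0.03, 0.09] [ 0.02  0.93 -0.27  1.6   0.35  0.66  0.6 ]
-0.03 [0.462, 0.0865, 0.1] [-0.39  0.78  0.17  2.16 -0.52  0.25 -1.36]
-0.03 [0.447, 0.036, 0.1] [-0.26  0.77  0.13  2.22 -0.5   0.19 -1.27]
-0.03 [0.647, 0.03, 0.09] [-0.31  0.96  0.37  1.62 -0.5   0.66 -1.28]
3.12 [0.462, 0.0865, 0.1] [-0.14  0.77 -0.23  2.14  0.59  0.29  0.67]
3.12 [0.447, 0.036, 0.1] [-0.05  0.76 -0.22  2.21  0.68  0.24  0.67]
3.12 [0.647, 0.03, 0.09] [ 0.09  0.94 -0.39  1.6   0.49  0.7   1.01]
1.54 [0.462, 0.0865, 0.1] [-0.28  0.77 -0.01  2.15  0.03  0.23 -0.34]
1.54 [0.447, 0.036, 0.1] [-0.17  0.76 -0.02  2.21  0.07  0.17 -0.28]
1.54 [0.647, 0.03, 0.09] [-0.1   0.92 -0.03  1.61  0.05  0.61 -0.18]
-1.6 [0.462, 0.0865, 0.1] [ 0.07  0.82 -0.59  2.13  1.02  0.5   1.81]
-1.6 [0.447, 0.036, 0.1] [ 0.15  0.8  -0.55  2.2   1.07  0.44  1.84]
-1.6 [0.647, 0.03, 0.09] [ 0.27  1.03 -0.77  1.59  0.87  0.9   2.29]
[[-0.52  -0.814 -0.26   0.516]
 [-0.854  0.495  0.158  0.05 ]
 [ 0.     0.304 -0.953  0.425]
 [ 0.     0.     0.     1.   ]] 1.9667 [-0.93512149  0.62145268  1.09094144  2.00821378 -0.69236541  0.94311522
 -1.59788686]
```

View pics/w1.png

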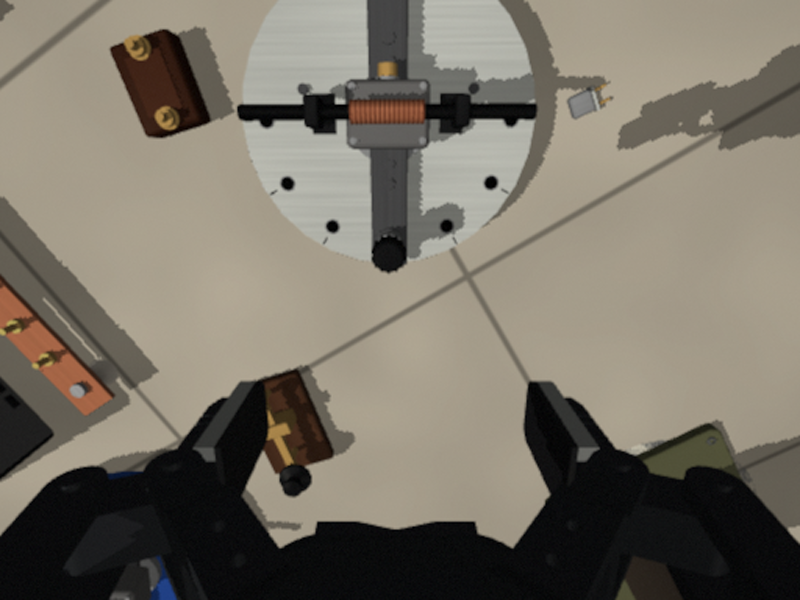

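The wrist picture (800x600) shows the knob at (389,253), the next anticlockwise hole at (447,226), and others at (332,226), (288,183) and (491,182). I'll get the axis and angles from the holes.

```bash
python3 - <<'E'
from h import *
from scipy.optimize import least_squares
s=np.load('wrist.npz');W=pts(s);im=s['image'].astype(int);g=im.max(2)
H=[]
for u,v in((447,226),(332,226),(288,183),(491,182)):
    u=int(u*.64);v=int(v*.64);w=np.clip(110-g[v-7:v+8,u-7:u+8],0,None).astype(float)
    nl,L,st,ce=cv2.connectedComponentsWithStats((w>30).astype(np.uint8));i=L[7,7] or 1+np.argmax(st[1:,4])
    H.append(ray(s,u-7+ce[i][0],v-7+ce[i][1],.034)[:2]);print(st[i],H[-1].round(4))
H=np.array(H)
off=np.array([1,-1,-2,2])*np.pi/6
f=lambda q:(H-q[:2]-.1*np.c_[np.cos(q[2]+off),np.sin(q[2]+off)]).ravel()
r=least_squares(f,[.547,.0345,2.6]);print('axis',r.x,np.degrees(r.x[2]),'res mm',(r.fun*1e3).round(2))
m=(g<60)&(np.hypot(W[...,0]-.462,W[...,1]-.0865)<.03)&(W[...,2]>.075)
P=W[m];top=P[P[:,2]>.096];print('knob top',P[:,2].max(),((top.max(0)+top.min(0))/2).round(4),top.mean(0).round(4))
v,u=np.nonzero(m&(W[...,2]>.096));(c,rr)=cv2.minEnclosingCircle(np.c_[u,v].astype(np.float32));print(c,rr,ray(s,*c,.1).round(4))
E
```

```text
[ 2  3  9  9 64] [0.4455 0.0409]
[ 4  4  8  8 47] [0.4968 0.1264]
[ 3  3  8  9 50] [0.5471 0.1388]
[ 3  4  8  8 52] [ 0.4578 -0.0093]
axis [0.54528557 0.03893184 2.59898824] 148.9110572397574 res mm [ 0.19  0.1  -0.14 -0.04 -0.06 -0.16  0.    0.11]
knob top 0.3792449550767241 [0.4644 0.0852 0.2376] [0.4638 0.0862 0.3597]
(248.5, 299.5652160644531) 146.56617736816406 [0.2995 0.1886 0.1   ]
```

```bash
cat >> h.py <<'E'
AX=np.array([.5453,.0389]);A0=np.radians(148.9)
def at(th,z,r=.1):  # knob point for swivel th
    a=A0+th;return [AX[0]+r*np.cos(a),AX[1]+r*np.sin(a),z]
def ori(th): return [np.pi,0,A0+th-np.pi]
def st(m=''):
    print(m,'t',round(robot.get_time_s(),2),'p',np.round(robot.get_ee_pos(),4),'F',np.round(robot.get_contact_force(),1),'w',round(robot.get_gripper_width(),3),'g',round(robot.get_grip_force(),1))
E
python3 - <<'E'
from h import *
s=np.load('wrist.npz');W=pts(s)
m=(np.hypot(W[...,0]-.462,W[...,1]-.0865)<.03)&(W[...,2]>.094)&(W[...,2]<.108)
P=W[m];v,u=np.nonzero(m);c=cv2.minEnclosingCircle(np.c_[u,v].astype(np.float32));print(P.mean(0).round(4),np.ptp(P,0).round(3),ray(s,*c[0],.1).round(4),at(0,.1))
robot.move_to(at(0,.2),ori(0));robot.line_to(at(0,.088),velocity=.08);st('down')
robot.gripper_close();st('closed')
for dz in(.004,.008,.0125):
    robot.line_to(at(0,.088+dz),velocity=.03);st('lift')
E
```

```text
[0.4595 0.0899 0.0986] [0.025 0.026 0.007] [0.4598 0.0898 0.1   ] [np.float64(0.45967329153996717), np.float64(0.0905533328866642), 0.1]
down t 4.0 p [0.4598 0.0906 0.0882] F [-0.6  0.   0.5] w 0.998 g 0.0
closed t 4.6 p [0.4597 0.0907 0.0882] F [-0.3 -0.2  4.5] w 0.262 g 58.5
lift t 4.88 p [0.4597 0.0907 0.0918] F [ 0.2 -0.  -6.3] w 0.258 g 58.9
lift t 5.17 p [0.4597 0.0906 0.096 ] F [ 2.3 -0.6 -7.3] w 0.262 g 59.0
lift t 5.47 p [0.4596 0.0906 0.1006] F [ 2.1  1.3 -8.2] w 0.268 g 59.0
```

The spring force matches a plunger draw of about 12.5 mm. Now the swing.

```bash
python3 - <<'E'
from h import *
for d in(6,12,18,24,30):
    robot.line_to(at(np.radians(d),.1005),ori(np.radians(d)),velocity=.06)
    if d%12==6: st(d)
th=np.radians(30)
for z in(.098,.095,.092,.089):
    robot.line_to(at(th,z),velocity=.03);st('low')
    if robot.get_contact_force()[2]>4:break
s=snap('scene');cv2.imwrite('pics/d.png',cv2.resize(s['image'][150:270,200:360,::-1],(800,600),interpolation=cv2.INTER_CUBIC))
E
```

```text
6 t 5.79 p [0.4548 0.0813 0.1005] F [ 0.4 -0.5 -8.4] w 0.26 g 59.2
18 t 6.44 p [0.4482 0.0618 0.1005] F [ 1.4 -0.4 -8.9] w 0.259 g 59.5
30 t 7.09 p [0.4458 0.0413 0.1005] F [ 2.4 -1.4 -9.9] w 0.258 g 59.5
low t 7.34 p [0.4458 0.0412 0.0979] F [ 3.  -0.6 -7.5] w 0.261 g 59.6
low t 7.59 p [0.4457 0.0411 0.0949] F [ 3.   0.3 -6.7] w 0.263 g 59.7
low t 7.84 p [0.4457 0.0411 0.092 ] F [ 4.1  1.6 -5.9] w 0.259 g 59.7
low t 8.09 p [0.4457 0.041  0.089 ] F [ 4.5  1.6 -5.3] w 0.264 g 59.8
```

The force follows the spring all the way down, so the pin is in the hole. Next I release and check.

```bash
python3 - <<'E'
from h import *
th=np.radians(30)
robot.line_to(at(th,.0882),velocity=.02);st('seat')
robot.open_gripper();robot.wait(.3);st('open')
robot.line_to(at(th,.2),velocity=.15)
robot.move_to([.45,.04,.30],ori(th))
s=snap('wrist');W=pts(s)
c0=at(th,0);c1=at(th+np.pi,0)
for n,c,lo,hi in(('knob',c0,.09,.125),('post',c1,.105,.125)):
    m=(np.hypot(W[...,0]-c[0],W[...,1]-c[1])<.025)&(W[...,2]>lo)&(W[...,2]<hi);P=W[m]
    if len(P)<5: print(n,'few');continue
    v,u=np.nonzero(m);cc=cv2.minEnclosingCircle(np.c_[u,v].astype(np.float32))[0]
    print(n,'top z',np.percentile(P[:,2],[50,95]).round(4),ray(s,*cc,np.median(P[:,2])).round(4),np.round(c,4))
b=snap('scene');W=pts(b)
m=(np.hypot(W[...,0]-c1[0],W[...,1]-c1[1])<.03)&(W[...,2]>.07)&(W[...,2]<.12);P=W[m];v,u=np.nonzero(m)
print('post scene',P.mean(0).round(4),P[:,2].max())
i1=cv2.resize(s['image'][...,::-1],(512,384));i2=cv2.resize(b['image'][150:270,200:298,::-1],(288,384),interpolation=cv2.INTER_CUBIC)
cv2.imwrite('pics/e.png',np.hstack([i1,i2]));st()
E
```

```text
seat t 8.39 p [0.4457 0.0409 0.0883] F [ 4.7  1.5 -3.6] w 0.262 g 60.3
open t 9.32 p [0.4453 0.0408 0.0882] F [ 0.4 -0.2  0.1] w 1.001 g 0.0
knob top z [0.0989 0.1002] [0.4461 0.0394 0.0989] [0.4453 0.0408 0.    ]
post few
post scene [0.6497 0.0341 0.0986] 0.1163983662132062
 t 10.8 p [0.449  0.0403 0.2987] F [ 0.3  0.2 -0.5] w 1.001 g 0.0
```

View pics/e.png

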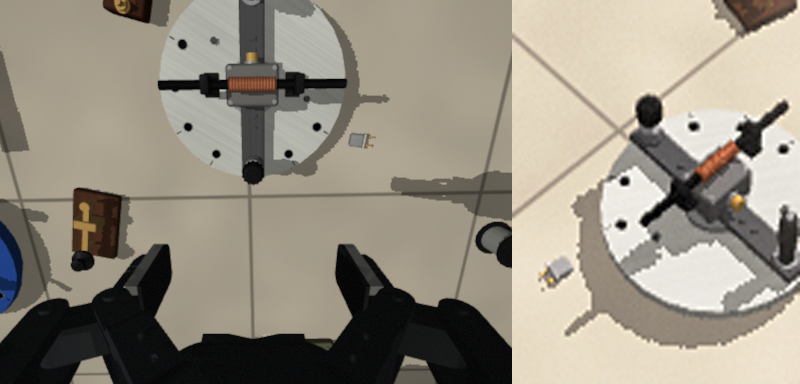

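The knob top is back at 0.100 m: it sits at (253,172) in the left panel, one hole on, so the pin is fully down. The post stands at the predicted place, and the capacitor, crystal and Morse key look unmoved. Next I push the post sideways with the closed fingers.

```bash
python3 - <<'E'
from h import *
th=np.radians(30);a=A0+th+np.pi;et=np.array([-np.sin(a),np.cos(a),0]);P0=np.array(at(th+np.pi,.090))
o=[np.pi,0,A0+th-np.pi/2]
g=P0-.042*et
robot.move_to([g[0],g[1],.25],o);robot.gripper_close()
robot.line_to([g[0],g[1],.09],velocity=.15);robot.wait(.2);F0=np.array(robot.get_contact_force());st('start')
f=lambda:float(-(np.array(robot.get_contact_force())-F0)@et)
d=.042;log=[]
d=.028;robot.line_to(P0-d*et,velocity=.05)
while d>.008:
    x=f();log.append((round(d*1e3,1),round(x,1)))
    if x>11.5:break
    d-=.0008 if x<2.5 else .0003
    robot.line_to(P0-d*et,velocity=.02);robot.wait(.05)
print(log);st('push')
t=robot.get_time_s();h=[]
while x>9 and robot.get_time_s()-t<2.6:
    robot.wait(.2);x=f();h.append(round(x,1))
    if x>20: break
    if x<10.5: d-=.0002;robot.line_to(P0-d*et,velocity=.02)
print(h);st('held')
b=snap('scene');np.savez('hold.npz',**b)
E
```

```text
start t 14.18 p [ 0.645  -0.005   0.0908] F [0.5 0.4 0.1] w 0.003 g 0.0
[(28.0, 0.5), (27.2, 0.0), (26.4, -0.1), (25.6, -0.3), (24.8, 1.3), (24.0, -0.3), (23.2, 0.5), (22.4, 0.6), (21.6, 0.7), (20.8, -0.1), (20.0, 0.2), (19.2, 0.5), (18.4, 0.9), (17.6, 0.9), (16.8, 2.9), (16.5, 3.4), (16.2, 5.1), (15.9, 5.5), (15.6, 6.6), (15.3, 6.6), (15.0, 7.1), (14.7, 7.8), (14.4, 7.1), (14.1, 7.7), (13.8, 8.3), (13.5, 9.0), (13.2, 10.1), (12.9, 10.2), (12.6, 10.2), (12.3, 10.2), (12.0, 10.1), (11.7, 11.3), (11.4, 11.2), (11.1, 11.7)]
push t 24.51 p [0.645  0.0205 0.0901] F [  0.4 -11.3   0.1] w 0.002 g 5.8
[10.6, 11.8, 12.7, 12.2, 12.0, 12.8, 12.3, 12.2, 11.1, 11.5, 12.6, 12.1, 11.7]
held t 27.11 p [0.6449 0.0205 0.0901] F [  0.4 -11.3  -0. ] w 0.002 g 5.8
```

A steady 12 N or so held for 2.6 s, with the post moving only about the free play. Easing off, withdrawing and checking.

```bash
python3 - <<'E'
from h import *
th=np.radians(30);a=A0+th+np.pi;et=np.array([-np.sin(a),np.cos(a),0]);P0=np.array(at(th+np.pi,.090))
for d in(.014,.017,.022):robot.line_to(P0-d*et,velocity=.02)
st('eased')
robot.line_to(P0-.05*et,velocity=.08);q=P0-.05*et
robot.line_to([q[0],q[1],.25],velocity=.15)
robot.move_to([.45,.04,.30],ori(th));robot.wait(.3)
s=snap('wrist');W=pts(s);c0=at(th,0)
m=(np.hypot(W[...,0]-c0[0],W[...,1]-c0[1])<.025)&(W[...,2]>.09)&(W[...,2]<.125);P=W[m]
v,u=np.nonzero(m);cc=cv2.minEnclosingCircle(np.c_[u,v].astype(np.float32))[0]
k=ray(s,*cc,.1);print('knob',np.percentile(P[:,2],[50,95]),k,'swivel deg',np.degrees(np.arctan2(k[1]-AX[1],k[0]-AX[0])-A0)%360)
h=np.load('hold.npz');b=snap('scene')
cr=lambda i:cv2.resize(i['image'][130:290,180:370,::-1],(400,336),interpolation=cv2.INTER_CUBIC)
cv2.imwrite('pics/f.png',np.hstack([cr(h),cr(b)]));st()
E
```

```text
eased t 28.15 p [0.6448 0.0161 0.09  ] F [ 0.2 -0.8  0.4] w -0.0 g 0.0
knob [0.09903495 0.10049874] [0.44648316 0.03888033 0.1       ] swivel deg 31.111404028229117
 t 31.49 p [0.4502 0.0399 0.2999] F [ 1.1 -0.  -0.1] w -0.001 g 0.0
```

View pics/f.png

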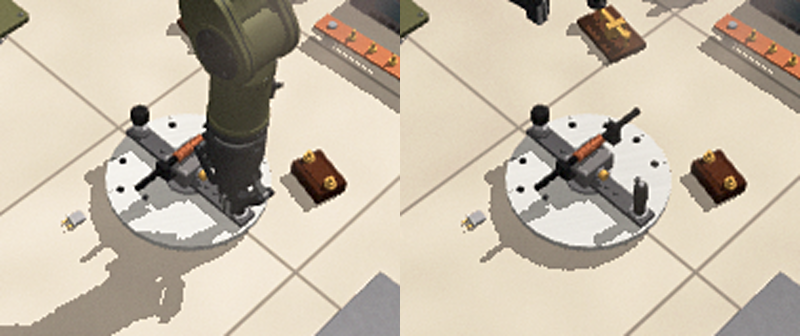

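The left panel shows the fingers on the post at about (235,205) during the pull. The right panel shows the aerial locked one hole on, with the knob at (540,115) and low, and nothing else moved. Swivel reads 31.1°, within the play, so I'm handing in.

```bash
python3 -c "
from bench import robot
print(robot.job_done(),robot.get_time_s())"
```

```text
the job is handed in; nothing more can be done
the job is handed in; nothing more can be done
```

The job is handed in: the aerial is locked one hole anticlockwise with the pin fully down, the lock held about 12 N on the post for 2.6 s, and no bystander moved in the views I checked; the judge's verdict was not shown.

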